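# Latch a flow-cell block into its docking station

## Robot

A 6-joint arm with a two-finger parallel gripper is mounted at the origin on the work surface. World frame = base frame: x ahead of the robot, y to its left, z up, the work surface at z = 0. Lengths are in m, angles in rad, forces in N, time in s.
With the tool pointing down it reaches from about 0.35 to 0.775 m from the base axis. Payload 5.5 kg.
Tool frame: the origin (TCP) lies on the centre line of the jaws, within the pads' length; the fingertips stand 11 mm ahead of it and the grasp point (between the pads) lies 8 mm behind it (env.tip_reach is the distance from the TCP to the fingertips, in m); z points along the fingers, x is the direction in which the jaws open and shut, and the axes are right-handed (so a half turn about z gives the same grasp; the last joint's range is limited). The gripper opens to 85 mm and grips with 20 to 120 N. Pads are 22 mm wide; open, the fingers measure 114 mm over their backs; the gripper's body (76 mm by 85 mm) begins 54 mm behind the grasp point. The pads swing forward as they close: fully open they stand 13 mm farther back than shut.
Start: joints at [0.982, 0.313, 0.046, 1.304, 0, 1.431], TCP at [0.25, 0.518, 0.242] pointing down, gripper open.
Joint ranges: [-2.76, 2.76], [-0.86, 1.69], [-1.03, 1.26], [-2.2, 2.34], [-1.47, 1.5], [-3.14, 3.14]. Speed limits (rad/s): [2.57, 2.57, 3.14, 3.14, 3.14, 3.14].

## Interface

Orientations are given as a unit quaternion [w, x, y, z].
In Python, from workcell import env gives the robot as it stands.
- The arm moves only by the tool carry_out, never from a script. Its argument "moves" is one flat list of numbers, 7 for each row, row after row: the gripper command: -1 is shut, 1 is fully open, values between are in proportion, then the shift along the tool's x, y, z in m, then the turn, a rotation vector about the tool's x, y, z in degrees. A call has exactly 5 rows; each row shifts and turns the pose as measured when the row begins, along the tool's axes as they then stand; what a row does not reach is not made up. A row lasts 1/8 s, in which the tool goes at most 62.5 mm and 10.7 degrees, less where a joint would pass 70% of its speed; a pose out of reach is approached as far as the arm can. A call is refused whole if a number of a shift passes 0.0625 or a number of a turn 10.7, either way. A call with a gripper value outside its range is refused whole. The fingers move at their own pace and stop on an object; "squeeze" is the grip in N (left out, the last holds). Time passes only in rows, so rows that do not move let the fingers close, or fill a call up. It gives the time, the measured TCP pose, the force and the opening at its end, in the units of the state.
- env.get_state(): the state, without advancing time (a new reading comes with each control period).
- env.read_camera(name): name is "scene" or "top" or "wrist"; returns the picture (400x640x3 uint8, red, green, blue); there is no depth.
- env.calibration(name): a dict with "camera_matrix" (3x3 intrinsics, pixels), "rvec" (rotation vector, rad) and "tvec" (3), from world to camera coordinates, as OpenCV has them; the wrist camera has in their place "hand_eye" (4x4, takes a point from camera to tool coordinates, whose origin is the TCP and whose axes are the tool frame's). Camera axes: x right, y down, z forward; pixel columns grow to the right and rows downward; lengths in m; the calibration is good to about 2 mm. A picture is of the moment at which its call begins: read the wrist's pose just before it. calibration takes no time and is no camera call.
- env.hand_in(): hands the job in, once; it reports no verdict.
The state is a dict: "clock": time; "joint_pos": joint angles; "qvel": joint speeds; "tau": joint torques, N m; "tcp_pos": TCP position; "orientation": TCP orientation; "wrist_force": force on the tool from outside, world axes, zero at the start; "ft_torque": the same for the moment, N m; "finger_gap": finger opening in m.
Only numpy, scipy, OpenCV 4.12 (cv2) and the standard library are available. Lean on these libraries where they do the work, as an engineer would, in place of code of your own. Each camera call takes 0.05 s, during which the arm holds its last target. There are 200 camera calls.

## Task

Draw the white transit spacer out from under the flow-cell block by its upright tab, towards the robot and gently so that the block settles on the bed without being shifted, and leave the spacer lying on the bench clear of the station. Then tip the raised latch loop over so that it drops behind the keeper hook on the block, and swing the latch handle over and down past its toggle point, so that it stays closed and holds the block home against the stop wall. Leave the other things on the bench alone.

Things in the scene. Friction and masses are not known exactly. Their poses are not given: they have to be found in the camera images.
- dock: Docking station, fixed: aluminium bed plate, 100 mm (x, -50 to 50) by 211 mm, 8 mm thick, with a white pedestal at its -y end. Origin: on the bench below the middle of the stop wall; z up, y along the latch line from the latch towards the block, -x towards the robot. An end bar at y = 114 mm, 34 mm high, keeps the block in.
- stop_wall (a point): Top middle of the stop wall, the pedestal's +y face (dock y = 0), 40 mm above the bench. The pedestal is 80 mm wide (x), flat on top, reaches back to dock y = -82 mm. Beside the latch, at x beyond +-21 mm, two horns 10 mm deep raise the wall to 58 mm.
- near_rail (a point): Middle of the robot-side guide rail (dock x = -35 mm; 7 mm thick, along y, 16 to 34 mm above the bench; its twin is at x = +35 mm). The spacer passes out under this rail.
- lever_pivot (a point): Fixed pivot of the latch lever, on the pedestal 25 mm behind the stop wall (dock y = -25 mm), 54 mm above the bench; its axis is the dock's x. Axes as the dock's.
- lever (a joint): Latch lever angle (rad): 0 = handle level, pointing to dock -y; dead (toggle) point at about 0.05; pi/2 = handle up; 2.0 = open stop, leaning to the block; -0.14 = closed stop. Starts at 1.65 to 1.9, friction (0.03 N m) keeps it where left; with the loop hooked, the loop's tension opens it before the dead point and snaps it shut beyond. Closing takes about 1 to 5 N at the handle's end.
- handle_tip (a point): End of the latch handle, 86 mm from lever_pivot. The handle is a flat steel bar 19 mm wide (dock x) and 8 mm thick, from 34 to 86 mm from the pivot.
- loop (a joint): Angle (rad) of the wire loop on the lever; its pin is 24 mm from lever_pivot towards the handle. Elevation of the loop = loop - lever: 0 = level towards the block (dock +y), pi/2 = straight up. It starts raised at 1.15 to 1.8; hinge friction holds it above about 1.0, below that it falls by its own weight (0.05 kg) onto the block, beyond the keeper.
- loop_bow: The latch loop: a U of 6 mm steel wire, 31 mm between the centre lines of its two legs, 85.5 mm from its hinge pin (this body's origin) to its cross bar along its own y. It is elastic: its length stretches up to 8 mm, 8 N per mm.
- loop_bar (a point): Middle of the loop's cross bar (6 mm thick, along the dock's x), 85.5 mm from the hinge pin. Hooked, the bar lies behind the keeper (its +y side), under its lip.
- loop_tab (a point): End of the thumb tab, 22 mm wide, 3 mm thick, that stands out 16 mm beyond the loop's cross bar.
- block: Flow-cell block, loose, aluminium, 60 (x) x 96 (y) x 38 mm high, 0.4 to 0.75 kg, between the rails (1.5 mm play), axes as the dock's. Two 9 mm wide shoulders, 9 mm high, on its -y top corners. Origin: centre of its underside. It starts on the spacer (underside 13 mm above the bench), its -y face 4 to 8 mm from the stop wall. On the bed its underside is 8 mm above the bench; home, its origin is at dock y = 48 mm.
- keeper (a point): Point on the keeper where the bar catches, on the +y face of its post, 5 mm above the block's top. Post 20 mm wide (x), 6 mm thick; a lip at its top juts 5 mm to +y, underside 10 mm and top 15 mm above the block's top.
- spacer_tab (a point): Middle of the spacer's upright tab. Spacer: loose white plastic strip 105 (x) x 64 (y) x 5 mm, 0.06 kg, on the bed under the block. The tab, at its robot-side end, is 10 mm thick (x), 30 mm wide (y); its top is 29 mm and this point 18 mm above the strip's underside. x runs along the strip from the tab to the inner end.
- spacer_inner_end (a point): Middle of the strip's other (inner) end, 100 mm from the tab along the strip's x, half-way up the 5 mm thickness; at the start it lies below the block's far side.
- wrench: Bystander: steel open-ended wrench, 150 mm, lying right of the spacer's way. Origin: its underside's middle.
- screwdriver: Bystander: screwdriver, 170 mm, lying to the left in front of the station. Origin: its underside's middle.
- vial1: Bystander: small capped vial, 22 mm across, 45 mm high, standing beyond the station. Origin: centre of its underside.
- vial2: Bystander: a second vial like vial1, beyond the station.
- flask: Bystander: glass bottle with blue cap, 66 mm across, 120 mm high. Origin: centre of its underside.
- beaker: Bystander: glass beaker, 70 mm across, 85 mm high. Origin: centre of its underside.
- collar: Bystander: steel ring, 32 mm across, 12 mm high, lying right of the station. Origin: centre of its underside.
Not all that is in view belongs to the job. What is shaped like the part that bears spacer_tab but red is not meant. Leave any brown look-alike of the block alone.

How it is judged:
By the outcome, as a careful person would: the job done as asked, in the order asked, and still so for the second after the job is handed in, with the robot touching nothing.
It also fails if it takes over 58 s, if anything falls off the work surface, if the arm or the gripper's body presses on something with over 40 N, if the wrist force passes 120 N, or if a joint passes its speed limit or range.

## Working session

There is one attempt and no reset: what is moved stays moved. The work goes in short steps, Python scripts to look and compute and a tool call to move; the robot and the scene stay as the last step left them, time stands still between calls to the robot, and variables do not carry over. Pictures are saved under pics/ and viewed, about 8 in all and at most 12, crops included, and the job is handed in when it is done.

Besides the shell and the picture viewer there is one more tool, called after "Call:" as name(argument=value, ...), one argument or row to a line, values as JSON. carry_out: Moves the arm, as the interface text tells. Its arguments: {"type":"object","properties":{"moves":{"type":"array"},"squeeze":{"type":"number"}},"required":["moves"]}

```bash
ls; mkdir -p pics; python3 - <<'E'
from workcell import env
import cv2
for n in("scene","top"):
    cv2.imwrite(f"pics/{n}0.png",env.read_camera(n)[:,:,::-1])
    c=env.calibration(n);print(n,c)
print(env.calibration("wrist"));print(env.get_state())
import numpy as np
a=cv2.imread("pics/scene0.png");b=cv2.imread("pics/top0.png")
cv2.imwrite("pics/both0.png",np.vstack([a,b])[:, :])
E
```

```text
pics
scene {'camera_matrix': array([[380.76036381,   0.        , 319.99862358],
       [  0.        , 380.76036381, 198.76711557],
       [  0.        ,   0.        ,   1.        ]]), 'rvec': array([ 2.21873796,  0.73358907, -0.30643745]), 'tvec': array([-0.42090879, -0.18334752,  1.2611861 ])}
top {'camera_matrix': array([[496.04872176,   0.        , 327.31049214],
       [  0.        , 496.04872176, 194.76352266],
       [  0.        ,   0.        ,   1.        ]]), 'rvec': array([ 2.16500135, -2.04744125,  0.22564272]), 'tvec': array([-0.03436378,  0.57313691,  1.35930834])}
{'camera_matrix': array([[342.19046489,   0.        , 320.96576445],
       [  0.        , 342.19046489, 200.24113174],
       [  0.        ,   0.        ,   1.        ]]), 'hand_eye': array([[ 9.99999487e-01, -9.92391903e-04,  2.04028377e-04,
        -9.87270738e-04],
       [ 8.74302160e-04,  9.47029548e-01,  3.21145249e-01,
        -8.26494142e-02],
       [-5.11922846e-04, -3.21144906e-01,  9.47029929e-01,
        -1.31081433e-01],
       [ 0.00000000e+00,  0.00000000e+00,  0.00000000e+00,
         1.00000000e+00]])}
{'clock': 0.1, 'joint_pos': array([9.82374173e-01, 3.13933472e-01, 4.51012914e-02, 1.30361912e+00,
       2.05215923e-05, 1.43118852e+00]), 'qvel': array([ 0.00047245, -0.00068075,  0.00169245, -0.00018   , -0.00075453,
        0.00072339]), 'tau': array([ 3.35847886e-03, -4.81727600e+01,  2.99242383e+01,  1.27809503e-02,
       -1.53817432e-04, -2.92918202e-06]), 'tcp_pos': array([0.24925166, 0.51767989, 0.24149695]), 'orientation': array([ 3.29098246e-04,  8.46728009e-01,  5.32025370e-01, -7.59299199e-04]), 'wrist_force': array([ 0.12969529, -0.31168907,  0.72241509]), 'ft_torque': array([-0.01468835,  0.05833806,  0.03231663]), 'finger_gap': 0.08516975444260742}
```

View pics/top0.png

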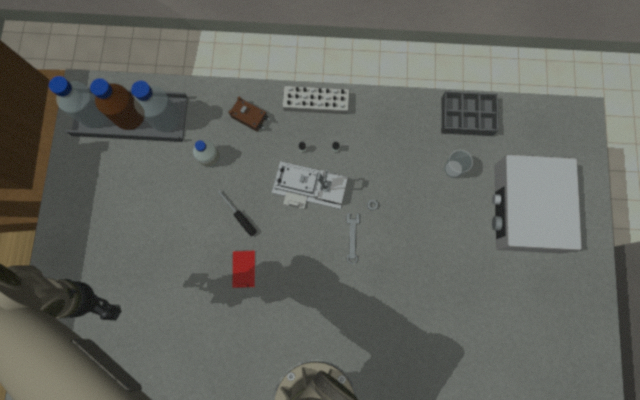

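View pics/scene0.png

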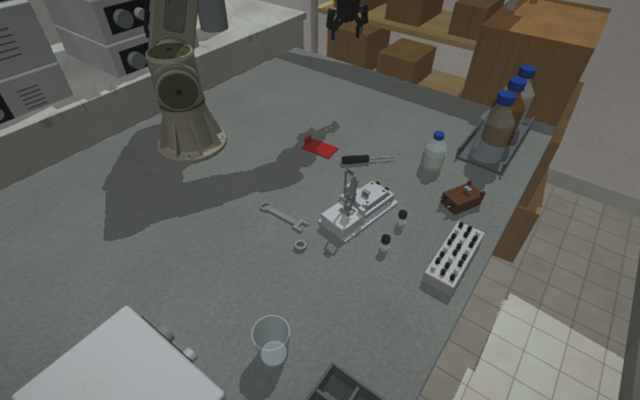

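The top view shows the station at (310,185), with the white spacer tab at (296,201). The red look-alike is at (243,268) and the brown block look-alike at (248,113). The white one fits the spacer: it is the right colour and sits on the robot side of the station. I'll enlarge it to confirm.

```bash
cat > h.py <<'E'
import numpy as np,cv2
from workcell import env
from scipy.spatial.transform import Rotation as R
def cam(n):
    c=env.calibration(n);K=c["camera_matrix"]
    if n=="wrist":
        s=env.get_state();H=c["hand_eye"];q=s["orientation"]
        T=np.eye(4);T[:3,:3]=R.from_quat([*q[1:],q[0]]).as_matrix();T[:3,3]=s["tcp_pos"]
        return K,np.linalg.inv(T@H)
    M=np.eye(4);M[:3,:3]=cv2.Rodrigues(c["rvec"])[0];M[:3,3]=c["tvec"];return K,M
def proj(C,p):
    K,M=C;p=np.atleast_2d(p);q=(M[:3,:3]@p.T+M[:3,3:]);u=K@q;return (u[:2]/u[2]).T
def back(C,uv,z):
    K,M=C;Rm=M[:3,:3];o=-Rm.T@M[:3,3]
    d=Rm.T@np.linalg.inv(K)@np.array([uv[0],uv[1],1.]);return o+d*(z-o[2])/d[2]
def crop(img,x0,y0,x1,y1,k):
    return cv2.resize(img[y0:y1,x0:x1],None,fx=k,fy=k,interpolation=cv2.INTER_CUBIC)
E
python3 - <<'E'
from h import *
a=cv2.imread("pics/top0.png");b=cv2.imread("pics/scene0.png")
A=crop(a,262,150,362,220,8);cv2.imwrite("pics/c_top.png",A)
B=crop(b,310,160,410,245,7);cv2.imwrite("pics/c_scene.png",B)
C=cam("top")
for uv in[(296,201),(310,185),(280,165),(347,205)]:print(uv,back(C,uv,.02))
E
```

```text
(296, 201) [0.5593855  0.08894551 0.02      ]
(310, 185) [0.61001605 0.05085431 0.02      ]
(280, 165) [0.66631497 0.14424882 0.02      ]
(347, 205) [ 0.55583089 -0.06149293  0.02      ]
```

View pics/c_top.png

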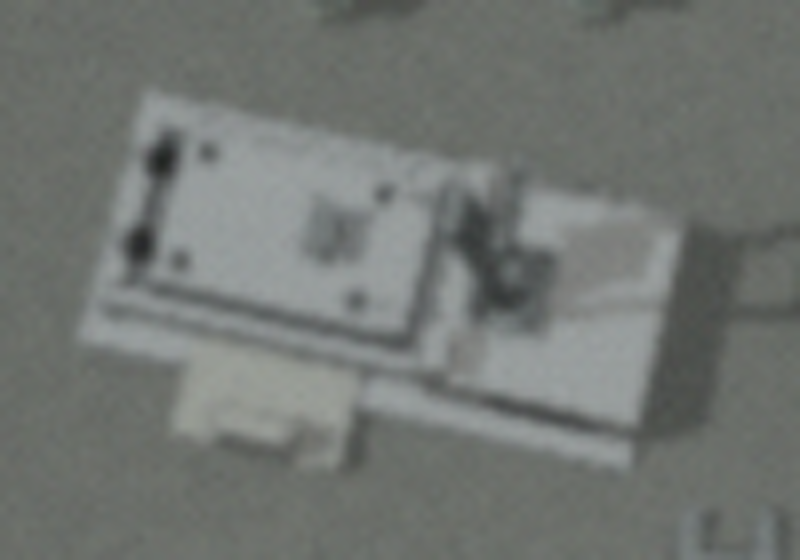

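View pics/c_scene.png

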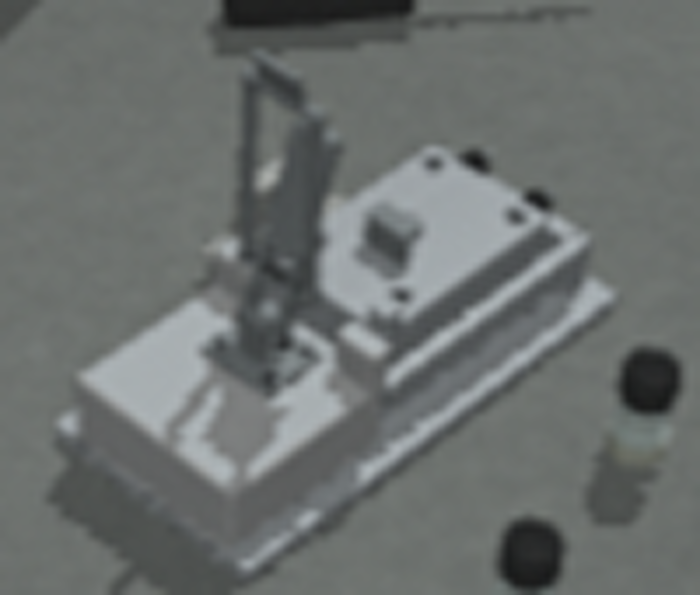

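The crop confirms it: the white strip with its tab at crop (255,425) comes out from under the block on the robot side. The loop and handle stand up near crop (500,240), and in the scene view the handle leans towards the block in front of the loop. Next I'll fit the dock pose.

```bash
python3 - <<'E'
from h import *
C=cam("top");S=cam("scene")
t=lambda u,v:(262+(u+.5)/8-.5,150+(v+.5)/8-.5)
s=lambda u,v:(310+(u+.5)/7-.5,160+(v+.5)/7-.5)
for n,p,z in[("bedNL",t(80,340),.008),("bedNR",t(630,465),.008),("barFL",t(148,92),.034),("pedBackFar",t(688,218),.04),("pedBackNear",t(637,430),.04),("tab top",t(255,415),.037),("stripOL",t(178,433),.013),("stripOR",t(340,468),.013)]:print(n,back(C,p,z).round(4))
for n,p,z in[("bedFL",s(615,297),.008),("bedFR",s(245,570),.008),("bedNR",s(62,425),.008),("pedBF",s(238,490),.04),("pedBN",s(78,380),.04)]:print(n,back(S,p,z).round(4))
E
```

```text
bedNL [0.5848 0.1643 0.008 ]
bedNR [ 0.549  -0.0425  0.008 ]
barFL [0.6745 0.1434 0.034 ]
pedBackFar [ 0.6361 -0.0585  0.04  ]
pedBackNear [ 0.5559 -0.0438  0.04  ]
tab top [0.5542 0.0951 0.037 ]
stripOL [0.5507 0.1248 0.013 ]
stripOR [0.5409 0.0643 0.013 ]
bedFL [0.6799 0.1467 0.008 ]
bedFR [ 0.6415 -0.0591  0.008 ]
bedNR [ 0.5471 -0.0407  0.008 ]
pedBF [ 0.6331 -0.0541  0.04  ]
pedBN [ 0.5564 -0.044   0.04  ]
```

```bash
cat >> h.py <<'E'
O=np.array([.6098,.0306,0]);YAW=np.radians(-10.1)
D=np.array([[np.cos(YAW),-np.sin(YAW),0],[np.sin(YAW),np.cos(YAW),0],[0,0,1]])
def w(p):return O+D@np.asarray(p,float)
def dk(p):return D.T@(np.asarray(p,float)-O)
def pose():
    s=env.get_state();q=s["orientation"];return s,R.from_quat([*q[1:],q[0]])
def plan(tgt,yawdeg,n):
    """rows (tool-axis shift mm, turn deg) to tgt, tool down, tool x at yawdeg"""
    s,r=pose();p=s["tcp_pos"].copy()
    c,t=np.cos(np.radians(yawdeg)),np.sin(np.radians(yawdeg))
    rt=R.from_matrix(np.array([[c,t,0],[t,-c,0],[0,0,-1]]))
    rv=(r.inv()*rt).as_rotvec()
    for i in range(n):
        print((r.inv().apply((tgt-s["tcp_pos"])/n)*1000).round(1),np.degrees(rv/n).round(2))
        r=r*R.from_rotvec(rv/n)
E
python3 - <<'E'
from h import *
plan(np.array([.5515,.0942,.2]),-10.1,10)
E
```

```text
[-25.   45.6   4.2] [0.   0.01 7.44]
[-18.9  48.5   4.2] [0.   0.01 7.44]
[-12.5  50.5   4.2] [0.   0.01 7.44]
[-5.8 51.7  4.2] [0.   0.01 7.44]
[ 0.9 52.   4.2] [0.   0.01 7.44]
[ 7.6 51.5  4.2] [0.   0.01 7.44]
[14.2 50.   4.1] [0.   0.01 7.44]
[20.6 47.8  4.1] [0.   0.01 7.44]
[26.6 44.7  4.1] [0.   0.01 7.44]
[32.2 40.9  4.1] [0.   0.01 7.44]
```

Call:
carry_out(
  moves=[1,-0.025,0.0456,0.004,0,0,7.4,1,-0.019,0.0485,0.004,0,0,7.4,1,-0.0125,0.0505,0.004,0,0,7.4,1,-0.006,0.052,0.004,0,0,7.4,1,0.001,0.052,0.004,0,0,7.4],
)

```text
clock: 0.72
tcp_pos: [0.4009, 0.3018, 0.2187]
orientation: [0.001, 0.973, 0.23, -0.002]
wrist_force: [-0.7, -0.1, -0.1]
finger_gap: 0.0851
```

Call:
carry_out(
  moves=[0,0.0076,0.0515,0.004,0,0,7.4,-0.4,0.014,0.05,0.004,0,0,7.4,-0.4,0.0206,0.0478,0.004,0,0,7.4,-0.4,0.0266,0.0447,0.004,0,0,7.4,-0.4,0.032,0.041,0.004,0,0,7.4],
)

```text
clock: 1.35
tcp_pos: [0.5509, 0.0795, 0.1965]
orientation: [0.001, 0.995, -0.102, -0.002]
wrist_force: [1.0, 0.5, 0.3]
finger_gap: 0.0254
```

```bash
python3 - <<'E'
from h import *
plan(np.array([.5515,.0942,.14]),-10.1,5)
E
```

```text
[-0.4 -2.9 11.3] [ 0.04  0.05 -0.31]
[-0.4 -2.9 11.3] [ 0.04  0.05 -0.31]
[-0.4 -2.9 11.3] [ 0.04  0.05 -0.31]
[-0.4 -2.9 11.3] [ 0.04  0.05 -0.31]
[-0.4 -2.9 11.3] [ 0.04  0.05 -0.31]
```

Call:
carry_out(
  moves=[-0.4,0,-0.003,0.0113,0,0,-0.3,-0.4,0,-0.003,0.0113,0,0,-0.3,-0.4,0,-0.003,0.0113,0,0,-0.3,-0.4,0,-0.003,0.0113,0,0,-0.3,-0.4,0,-0.003,0.0113,0,0,-0.3],
)

```text
clock: 1.98
tcp_pos: [0.553, 0.0945, 0.1356]
orientation: [0.001, 0.996, -0.088, -0.004]
wrist_force: [-0.5, 0.4, 0.0]
finger_gap: 0.0258
```

```bash
python3 - <<'E'
from h import *
s,r=pose();C=cam("wrist");i=env.read_camera("wrist")[:,:,::-1].copy()
np.savez("w1.npz",K=C[0],M=C[1]);cv2.imwrite("pics/w1.png",i)
pts=dict(tab=w([-.07,.052,.037]),sw=w([0,0,.04]),bedN=w([-.05,.05,.008]),rail=w([-.0385,.03,.034]),horn=w([-.021,0,.058]),blk=w([-.03,.006,.051]))
for k,p in pts.items():print(k,proj(C,p).round(0))
print(s["tcp_pos"],dk(s["tcp_pos"]))
E
```

```text
tab [[318. 206.]]
sw [[411. 273.]]
bedN [[344. 196.]]
rail [[361. 233.]]
horn [[388. 286.]]
blk [[374. 273.]]
[0.55299101 0.09445388 0.13562306] [-0.06712648  0.05290194  0.13562306]
```

View pics/w1.png

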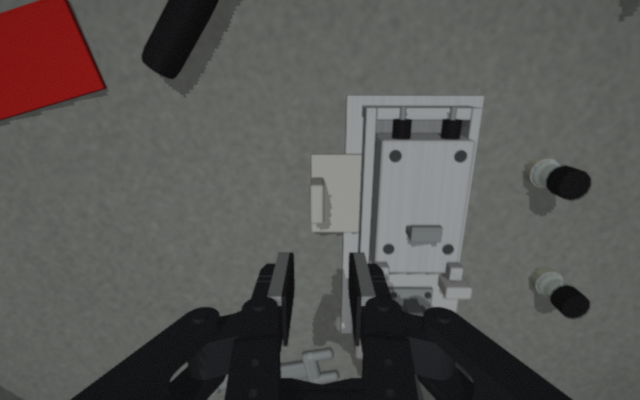

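The wrist view shows the tab top at about u 311–324, v 178–227, with strip corners at (312,154) and (312,233). The prediction was (318,206), so they agree to about 3 mm.

```bash
python3 - <<'E'
from h import *
f=np.load("w1.npz");C=(f["K"],f["M"])
for n,uv,z in[("tabtop",(317.5,202),.037),("tabN",(311,226),.037),("tabF",(311,178),.037),("stripO1",(312,154),.013),("stripO2",(313,233),.013),("bedFar",(347,96),.008),("keeper",(425,234),.061),("keepbackL",(408,243),.061),("keepR",(441,243),.061),("blkFront",(418,272),.051),("horn",(386,268),.058),("hornR",(463,270),.058)]:
    print(n,back(C,uv,z).round(4),(dk(back(C,uv,z))*1000).round(1))
p=back(C,(317.5,202),.037);p[2]=.0275
plan(p,-10.1,5)
g=cv2.cvtColor(cv2.imread("pics/w1.png"),6)
print(g[200,304:336]);print(g[170:236,317])
E
```

```text
tabtop [0.5501 0.0973 0.037 ] [-70.5  55.2  37. ]
tabN [0.5421 0.08   0.037 ] [-75.3  36.7  37. ]
tabF [0.5488 0.1154 0.037 ] [-74.9  72.8  37. ]
stripO1 [0.551  0.1273 0.013 ] [-74.9  84.9  13. ]
stripO2 [0.5398 0.0637 0.013 ] [-74.7  20.3  13. ]
bedFar [0.5833 0.1635 0.008 ] [-49.4 126.2   8. ]
keeper [0.6174 0.0714 0.061 ] [ 0.3 41.5 61. ]
keepbackL [0.6058 0.0668 0.061 ] [-10.3  34.9  61. ]
keepR [0.6272 0.063  0.061 ] [11.5 35.  61. ]
blkFront [0.6125 0.0374 0.051 ] [ 1.4  7.2 51. ]
horn [0.5896 0.0488 0.058 ] [-23.1  14.4  58. ]
hornR [0.6417 0.0381 0.058 ] [30.1 13.  58. ]
[-0.3 -0.5 21.3] [0.04 0.11 0.  ]
[-0.3 -0.5 21.3] [0.04 0.11 0.  ]
[-0.3 -0.5 21.3] [0.04 0.11 0.  ]
[-0.4 -0.5 21.3] [0.04 0.11 0.  ]
[-0.4 -0.5 21.3] [0.04 0.11 0.  ]
[102 102 101 101 101  97 112 133 143 148 147 148 148 147 146 146 144 137
 123 104  99 108 110 110 109 112 130 145 147 147 147 147]
[147 145 146 147 146 146 138 113  88  87  87  88  89  89 100 121 138 144
 146 147 147 147 147 147 148 147 148 147 147 147 147 147 147 147 146 148
 147 146 146 146 147 147 147 146 146 146 146 145 145 147 146 143 134 119
 111 113 117 131 143 146 144 128  96  83  94 101]
```

```bash
python3 - <<'E'
from h import *
plan(w([-.070,.053,.055]),-10.1,5)
E
```

```text
[-0.2 -0.1 15.8] [0.04 0.11 0.  ]
[-0.3 -0.  15.8] [0.04 0.11 0.  ]
[-0.3 -0.  15.8] [0.04 0.11 0.  ]
[-0.3 -0.  15.8] [0.04 0.11 0.  ]
[-0.3 -0.  15.8] [0.04 0.11 0.  ]
```

Call:
carry_out(
  moves=[-0.4,-0.0003,0,0.0158,0,0.1,0,-0.4,-0.0003,0,0.0158,0,0.1,0,-0.4,-0.0003,0,0.0158,0,0.1,0,-0.4,-0.0003,0,0.0158,0,0.1,0,-0.4,-0.0003,0,0.0158,0,0.1,0],
)

```text
clock: 2.65
tcp_pos: [0.5506, 0.0975, 0.0536]
orientation: [0.002, 0.996, -0.085, 0.001]
wrist_force: [-1.1, 0.4, 0.5]
finger_gap: 0.0254
```

```bash
python3 - <<'E'
from h import *
s,r=pose();print(dk(s["tcp_pos"]),s["finger_gap"])
plan(w([-.070,.053,.0275]),-10.1,5)
E
```

```text
[-0.06997386  0.05547799  0.05360495] 0.025376368534274576
[-0.   0.5  5.2] [ 0.03 -0.03  0.06]
[-0.   0.5  5.2] [ 0.03 -0.03  0.06]
[-0.   0.5  5.2] [ 0.03 -0.03  0.06]
[-0.   0.5  5.2] [ 0.03 -0.03  0.06]
[-0.   0.5  5.2] [ 0.03 -0.03  0.06]
```

Call:
carry_out(
  moves=[-0.4,0,0.0005,0.005,0,0,0,-0.4,0,0.0005,0.005,0,0,0,-0.4,0,0.0005,0.005,0,0,0,-0.4,0,0.0005,0.005,0,0,0,-0.4,0,0.0005,0.004,0,0,0],
)

```text
clock: 3.28
tcp_pos: [0.5505, 0.0955, 0.029]
orientation: [0.002, 0.996, -0.085, 0.002]
wrist_force: [-0.1, -1.1, 0.6]
finger_gap: 0.0255
```

Call:
carry_out(
  moves=[-0.6,0,0,0,0,0,0,-0.75,0,0,0,0,0,0,-0.85,0,0,0,0,0,0,-0.95,0,0,0,0,0,0,-1,0,0,0,0,0,0],
  squeeze=40,
)

```text
clock: 3.9
tcp_pos: [0.55, 0.0954, 0.0288]
orientation: [0.002, 0.996, -0.085, 0.001]
wrist_force: [-0.3, -0.3, -0.0]
finger_gap: 0.009
```

```bash
python3 - <<'E'
from h import *
s,r=pose();print(dk(s["tcp_pos"]),s["finger_gap"],s["tcp_pos"],s["wrist_force"])
print(r.as_matrix().round(4))
E
```

```text
[-0.07027104  0.05325708  0.02884524] 0.008997371600413629 [0.54995746 0.09535497 0.02884524] [-0.32880337 -0.28598766 -0.02753079]
[[ 0.9856 -0.1692  0.0022]
 [-0.1691 -0.9856 -0.0035]
 [ 0.0028  0.0031 -1.    ]]
```

Call:
carry_out(
  moves=[-1,-0.003,0,0,0,0,0,-1,-0.005,0,0,0,0,0,-1,-0.005,0,0,0,0,0,-1,-0.005,0,0,0,0,0,-1,-0.005,0,0,0,0,0],
  squeeze=60,
)

```text
clock: 4.53
tcp_pos: [0.5286, 0.0992, 0.0289]
orientation: [0.002, 0.996, -0.085, 0.004]
wrist_force: [3.1, -2.0, -3.8]
finger_gap: 0.0085
```

Call:
carry_out(
  moves=[-1,-0.005,0,0,0,0,0,-1,-0.005,0,0,0,0,0,-1,-0.005,0,0,0,0,0,-1,-0.005,0,0,0,0,0,-1,-0.005,0,0,0,0,0],
)

```text
clock: 5.15
tcp_pos: [0.5014, 0.1038, 0.0287]
orientation: [0.002, 0.996, -0.085, 0.003]
wrist_force: [0.7, -1.1, -2.0]
finger_gap: 0.0086
```

```bash
python3 - <<'E'
from h import *
s,r=pose();print(dk(s["tcp_pos"]),s["finger_gap"],s["tcp_pos"],s["wrist_force"]);print(r.as_matrix().round(4))
E
```

```text
[-0.11959453  0.0530953   0.02869233] 0.008577983919438651 [0.50136996 0.1038454  0.02869233] [ 0.71754875 -1.07605928 -2.035228  ]
[[ 0.9855 -0.1693  0.0057]
 [-0.1693 -0.9856 -0.0038]
 [ 0.0063  0.0027 -1.    ]]
```

Drawing smoothly and straight; continuing.

Call:
carry_out(
  moves=[-1,-0.005,0,0,0,0,0,-1,-0.005,0,0,0,0,0,-1,-0.005,0,0,0,0,0,-1,-0.005,0,0,0,0,0,-1,-0.006,0,0,0,0,0],
)

```text
clock: 5.78
tcp_pos: [0.4724, 0.1088, 0.0286]
orientation: [0.002, 0.996, -0.085, 0.002]
wrist_force: [0.1, -0.8, 0.9]
finger_gap: 0.0085
```

Call:
carry_out(
  moves=[-1,-0.008,0,0,0,0,0,-1,-0.008,0,0,0,0,0,-1,-0.009,0,0,0,0,0,-1,-0.009,0,0,0,0,0,-1,-0.009,0,0,0,0,0],
)

```text
clock: 6.4
tcp_pos: [0.4267, 0.1166, 0.0284]
orientation: [0.002, 0.996, -0.085, 0.002]
wrist_force: [-0.4, -0.3, -0.4]
finger_gap: 0.0086
```

Call:
carry_out(
  moves=[-1,-0.009,0,0,0,0,0,-1,-0.009,0,0,0,0,0,-1,-0.006,0,0.002,0,0,0,-1,0,0,0.003,0,0,0,-1,0,0,0.002,0,0,0],
)

```text
clock: 7.02
tcp_pos: [0.4009, 0.1211, 0.0211]
orientation: [0.001, 0.996, -0.084, 0.002]
wrist_force: [0.5, 0.3, -0.3]
finger_gap: 0.0088
```

```bash
python3 - <<'E'
from h import *
s,r=pose();print(dk(s["tcp_pos"]),s["finger_gap"],s["tcp_pos"],s["wrist_force"])
b=env.read_camera("top")[:,:,::-1];a=env.read_camera("wrist")[:,:,::-1]
c=crop(b,262,150,362,240,6)
cv2.imwrite("pics/t2.png",c)
E
```

```text
[-0.22147991  0.05244582  0.02110812] 0.00876880439141374 [0.40094958 0.12107328 0.02110812] [ 0.4541065   0.32759461 -0.30688509]
```

View pics/t2.png

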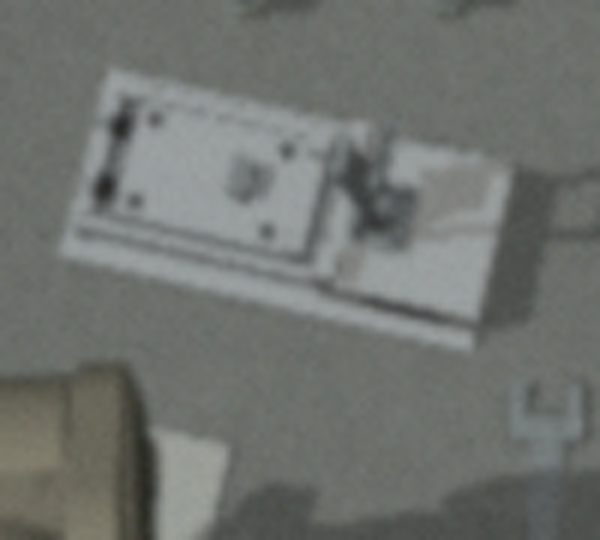

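The spacer is out, with its inner end about 70 mm clear of the bed, and the block looks settled. I'll lower it the last half millimetre, release and lift.

Call:
carry_out(
  moves=[-1,0,0,0.0007,0,0,0,-0.8,0,0,0,0,0,0,-0.6,0,0,0,0,0,0,-0.3,0,0,0,0,0,0,-0.3,0,0,0,0,0,0],
)

```text
clock: 7.75
tcp_pos: [0.4021, 0.1209, 0.021]
orientation: [0.001, 0.996, -0.085, 0.002]
wrist_force: [0.2, -0.4, 0.1]
finger_gap: 0.0299
```

Call:
carry_out(
  moves=[-0.3,0,0,-0.01,0,0,0,-0.3,0,0,-0.02,0,0,0,-0.6,0,0,-0.05,0,0,0,-1,0,0,-0.06,0,0,0,-1,0,0,-0.06,0,0,0],
)

```text
clock: 8.38
tcp_pos: [0.3976, 0.1212, 0.2247]
orientation: [0.002, 0.996, -0.085, -0.003]
wrist_force: [1.7, -0.1, -0.9]
finger_gap: 0.0003
```

```bash
python3 - <<'E'
from h import *
s,r=pose();print(dk(s["tcp_pos"]),s["finger_gap"],s["tcp_pos"],s["joint_pos"])
b=env.read_camera("scene")[:,:,::-1];C=cam("scene")
cv2.imwrite("pics/s3.png",crop(b,290,140,410,240,6))
for n,p in dict(pivot=[0,-.025,.054],sw=[0,0,.04],ftop18=[0,-.025+.086*.227,.054+.086*.974]).items():
    print(n,(proj(C,w(p))-[290,140])*6)
E
```

```text
[-0.224826    0.05192871  0.22465823] 0.000334651365405065 [0.39756466 0.12115098 0.22465823] [ 0.10466189  0.01721104 -0.35535301  1.20410604 -0.00361656  1.845421  ]
pivot [[347.51666412 402.25523318]]
sw [[385.15169923 398.20319546]]
ftop18 [[393.36152552 229.93136054]]
```

View pics/s3.png

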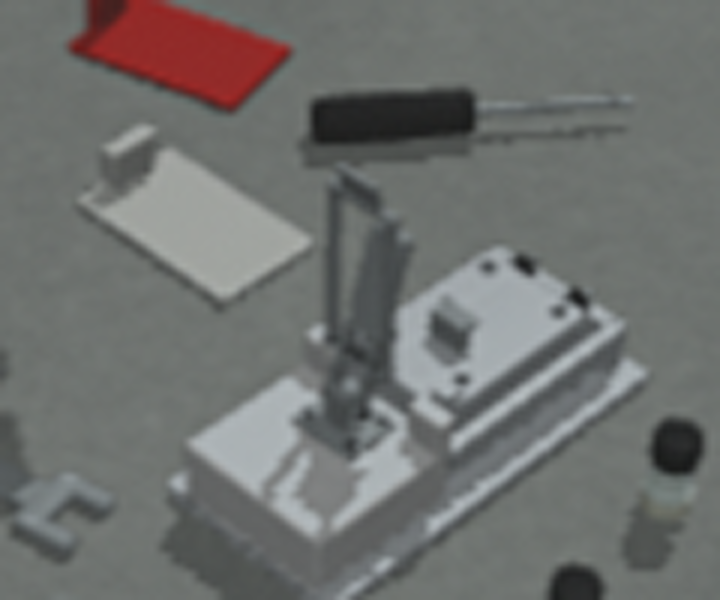

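```bash
python3 - <<'E'
from h import *
C=cam("scene")
P=lambda p:((proj(C,w(p))[0]-[290,140])*6).round(0)
def pin(f,r=.024):return np.array([0,-.025-r*np.cos(f),.054+r*np.sin(f)])
for f in(1.65,1.75,1.85):print("tip",f,P(pin(f,.086)))
for f in (1.75,1.85):
  for e in(1.2,1.3,1.4,1.5,1.6,1.7,1.8):
    q=[pin(f)+np.array([x,l*np.cos(e),l*np.sin(e)]) for x,l in((-.011,.1015),(.011,.1015),(-.0155,.0855))]
    print(f,e,[P(x).tolist() for x in q], (q[0]*1000).round())
E
```

```text
tip 1.65 [372. 240.]
tip 1.75 [386. 233.]
tip 1.85 [400. 228.]
1.75 1.2 [[416.0, 127.0], [457.0, 152.0], [395.0, 158.0]] [-11.  16. 172.]
1.75 1.3 [[400.0, 131.0], [442.0, 156.0], [382.0, 161.0]] [-11.   6. 175.]
1.75 1.4 [[384.0, 137.0], [425.0, 162.0], [368.0, 166.0]] [-11.  -3. 178.]
1.75 1.5 [[367.0, 145.0], [408.0, 170.0], [354.0, 173.0]] [-11. -14. 179.]
1.75 1.6 [[349.0, 155.0], [390.0, 181.0], [339.0, 182.0]] [-11. -24. 179.]
1.75 1.7 [[331.0, 168.0], [372.0, 194.0], [324.0, 192.0]] [-11. -34. 178.]
1.75 1.8 [[313.0, 182.0], [354.0, 209.0], [309.0, 204.0]] [-11. -44. 176.]
1.85 1.2 [[420.0, 126.0], [461.0, 151.0], [399.0, 157.0]] [-11.  18. 172.]
1.85 1.3 [[404.0, 130.0], [446.0, 155.0], [386.0, 160.0]] [-11.   9. 175.]
1.85 1.4 [[388.0, 135.0], [429.0, 161.0], [372.0, 165.0]] [-11.  -1. 177.]
1.85 1.5 [[370.0, 144.0], [412.0, 169.0], [358.0, 172.0]] [-11. -11. 178.]
1.85 1.6 [[353.0, 154.0], [394.0, 180.0], [343.0, 180.0]] [-11. -21. 179.]
1.85 1.7 [[335.0, 166.0], [376.0, 192.0], [328.0, 191.0]] [-11. -31. 178.]
1.85 1.8 [[317.0, 181.0], [358.0, 207.0], [313.0, 203.0]] [-11. -41. 176.]
```

The scene crop shows the spacer flat on the bench at (195,220), well clear of the station. The block is down on the bed. The handle tip is at (400,228), so the lever is at about 1.85. The loop tab end is at (340–380,168–195), so its elevation is about 1.68 and its top is about 178 mm high. I'll go behind the loop (its -y side) with shut fingers.

```bash
python3 - <<'E'
from h import *
plan(w([0,-.075,.225]),-10.1,6)
E
```

```text
[36.8 21.6  1.5] [ 0.02 -0.06  0.06]
[36.8 21.5  1.5] [ 0.02 -0.06  0.06]
[36.8 21.5  1.4] [ 0.02 -0.06  0.06]
[36.8 21.4  1.4] [ 0.02 -0.06  0.06]
[36.9 21.4  1.4] [ 0.02 -0.06  0.06]
[36.9 21.4  1.3] [ 0.02 -0.06  0.06]
```

Call:
carry_out(
  moves=[-1,0.037,0.0215,0.001,0,0,0,-1,0.037,0.0215,0.001,0,0,0,-1,0.037,0.0215,0.001,0,0,0,-1,0.037,0.0215,0.001,0,0,0,-1,0.037,0.0215,0.001,0,0,0],
)

```text
clock: 9.05
tcp_pos: [0.5699, -0.017, 0.2383]
orientation: [0.0, 0.997, -0.082, 0.009]
wrist_force: [0.5, 1.1, -0.5]
finger_gap: -0.0001
```

Call:
carry_out(
  moves=[-1,0.037,0.0215,0,0,0,0,-1,0,0,0,0,0,0,-1,0,0,0,0,0,0,-1,0,0,0,0,0,0,-1,0,0,0,0,0,0],
)

```text
clock: 9.68
tcp_pos: [0.6033, -0.0456, 0.2399]
orientation: [0.0, 0.997, -0.083, 0.009]
wrist_force: [0.1, 0.3, -1.0]
finger_gap: 0.0001
```

```bash
python3 - <<'E'
from h import *
s,r=pose();print(dk(s["tcp_pos"]),s["tcp_pos"],s["wrist_force"])
plan(w([0,-.06,.165]),-10.1,5)
E
```

```text
[ 0.00692571 -0.07615086  0.23993086] [ 0.60326406 -0.0455853   0.23993086] [ 0.14260156  0.32948986 -1.03795741]
[-1.6 -3.2 15. ] [-0.01 -0.2   0.12]
[-1.6 -3.2 15. ] [-0.01 -0.2   0.12]
[-1.5 -3.2 15. ] [-0.01 -0.2   0.12]
[-1.5 -3.2 15. ] [-0.01 -0.2   0.12]
[-1.4 -3.2 15. ] [-0.01 -0.2   0.12]
```

Call:
carry_out(
  moves=[-1,-0.0015,-0.003,0.015,0,-0.2,0.1,-1,-0.0015,-0.003,0.015,0,-0.2,0.1,-1,-0.0015,-0.003,0.015,0,-0.2,0.1,-1,-0.0015,-0.003,0.015,0,-0.2,0.1,-1,-0.0015,-0.003,0.015,0,-0.2,0.1],
)

```text
clock: 10.3
tcp_pos: [0.5979, -0.0272, 0.1602]
orientation: [-0.001, 0.996, -0.087, -0.001]
wrist_force: [0.6, 0.7, 0.5]
finger_gap: -0.0
```

```bash
python3 - <<'E'
from h import *
s,r=pose();print(dk(s["tcp_pos"]),s["tcp_pos"],s["wrist_force"])
plan(w([0,-.01,.163]),-10.1,10)
E
```

```text
[-0.00159728 -0.05899607  0.16016759] [ 0.59788153 -0.02720171  0.16016759] [0.6332185  0.72571066 0.46488594]
[ 0.2 -4.9 -0.3] [-0.01  0.01  0.02]
[ 0.2 -4.9 -0.3] [-0.01  0.01  0.02]
[ 0.2 -4.9 -0.3] [-0.01  0.01  0.02]
[ 0.2 -4.9 -0.3] [-0.01  0.01  0.02]
[ 0.2 -4.9 -0.3] [-0.01  0.01  0.02]
[ 0.2 -4.9 -0.3] [-0.01  0.01  0.02]
[ 0.2 -4.9 -0.3] [-0.01  0.01  0.02]
[ 0.2 -4.9 -0.3] [-0.01  0.01  0.02]
[ 0.2 -4.9 -0.3] [-0.01  0.01  0.02]
[ 0.2 -4.9 -0.3] [-0.01  0.01  0.02]
```

Call:
carry_out(
  moves=[-1,0.0003,-0.008,-0.0005,0,0,0,-1,0.0003,-0.008,-0.0005,0,0,0,-1,0.0003,-0.008,-0.0005,0,0,0,-1,0.0003,-0.008,-0.0005,0,0,0,-1,0.0003,-0.008,-0.0005,0,0,0],
)

```text
clock: 10.92
tcp_pos: [0.6069, 0.0146, 0.1626]
orientation: [-0.001, 0.996, -0.087, -0.001]
wrist_force: [0.6, 0.2, 0.3]
finger_gap: 0.0001
```

Call:
carry_out(
  moves=[-1,0,-0.008,0,0,0,0,-1,0,-0.008,0,0,0,0,-1,0,-0.008,0,0,0,0,-1,0,-0.008,0,0,0,0,-1,0,-0.008,0,0,0,0],
)

```text
clock: 11.55
tcp_pos: [0.6146, 0.057, 0.1631]
orientation: [-0.001, 0.996, -0.087, -0.0]
wrist_force: [0.6, -0.4, 0.7]
finger_gap: 0.0
```

```bash
python3 - <<'E'
from h import *
s,r=pose();print(dk(s["tcp_pos"]),s["tcp_pos"],s["wrist_force"])
b=env.read_camera("scene")[:,:,::-1];cv2.imwrite("pics/s4.png",crop(b,290,140,410,240,6))
E
```

```text
[9.37001859e-05 2.68201273e-02 1.63068092e-01] [0.61459561 0.05698807 0.16306809] [ 0.60755827 -0.41090782  0.65796822]
```

View pics/s4.png

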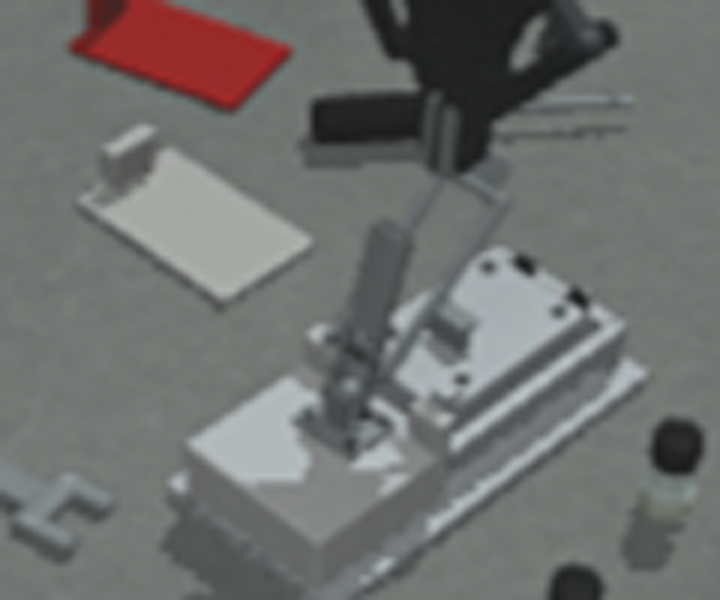

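The loop now leans towards the block at about 1.0 rad, with the finger at crop (440,140) still behind it and the handle unmoved. I'll push a little farther.

Call:
carry_out(
  moves=[-1,0,-0.007,0.001,0,0,0,-1,0,-0.007,0.002,0,0,0,-1,0,-0.007,0.002,0,0,0,-1,0,-0.007,0.001,0,0,0,-1,0,0,0,0,0,0],
)

```text
clock: 12.22
tcp_pos: [0.6197, 0.0877, 0.1563]
orientation: [-0.001, 0.996, -0.086, -0.0]
wrist_force: [0.1, 0.0, 0.1]
finger_gap: 0.0001
```

```bash
python3 - <<'E'
from h import *
s,r=pose();print(dk(s["tcp_pos"]),s["tcp_pos"],s["wrist_force"])
b=env.read_camera("scene")[:,:,::-1];cv2.imwrite("pics/s5.png",crop(b,290,140,410,240,6))
E
```

```text
[-0.00026995  0.05790759  0.15632741] [0.6196893  0.08765754 0.15632741] [0.08690519 0.01489238 0.11198937]
```

View pics/s5.png

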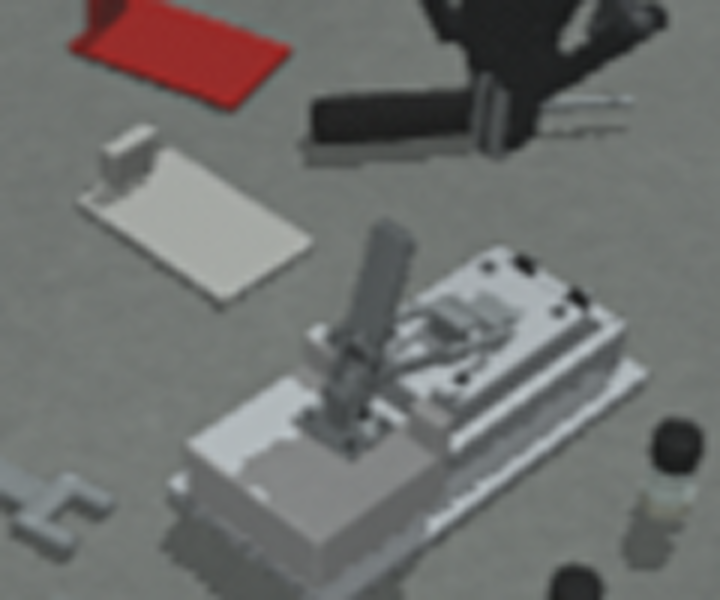

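The loop has dropped flat on the block, with its bar beyond the keeper at crop (490,320), and the handle is still up. Now I'll push the handle over from its +y side.

Call:
carry_out(
  moves=[-1,0,0.006,0.01,0,0,0,-1,0,0.01,0.01,0,0,0,-1,0,0.01,0.001,0,0,0,-1,0,0.01,0,0,0,0,-1,0,0.01,0,0,0,0],
)

```text
clock: 12.9
tcp_pos: [0.6108, 0.0383, 0.1334]
orientation: [-0.001, 0.996, -0.087, -0.001]
wrist_force: [0.6, 1.2, -0.1]
finger_gap: -0.0003
```

Call:
carry_out(
  moves=[-1,0,0.009,0,0,0,0,-1,0,0.009,0,0,0,0,-1,0,0.009,0,0,0,0,-1,0,0.008,0,0,0,0,-1,0,0.008,0.0005,0,0,0],
)

```text
clock: 13.52
tcp_pos: [0.6032, -0.0071, 0.1336]
orientation: [-0.001, 0.996, -0.087, -0.0]
wrist_force: [0.6, 1.4, -0.7]
finger_gap: -0.0001
```

```bash
python3 - <<'E'
from h import *
s,r=pose();print(dk(s["tcp_pos"]),s["wrist_force"]);print(r.as_matrix().round(3))
E
```

```text
[ 0.00016737 -0.03829354  0.13360078] [ 0.5730953   1.43853638 -0.72779927]
[[ 0.985 -0.173 -0.   ]
 [-0.173 -0.985  0.002]
 [-0.    -0.002 -1.   ]]
```

Call:
carry_out(
  moves=[-1,0,0.009,0.005,0,0,0,-1,0,0.008,0.006,0,0,0,-1,0,0.007,0.007,0,0,0,-1,0,0.006,0.008,0,0,0,-1,0,0.005,0.008,0,0,0],
)

```text
clock: 14.15
tcp_pos: [0.5974, -0.0446, 0.0982]
orientation: [-0.001, 0.996, -0.087, 0.001]
wrist_force: [0.0, -0.5, 1.8]
finger_gap: 0.0001
```

```bash
python3 - <<'E'
from h import *
s,r=pose();print(dk(s["tcp_pos"]),s["wrist_force"])
E
```

```text
[ 0.00096766 -0.0762122   0.09820185] [ 0.03670976 -0.45057028  1.77157215]
```

Call:
carry_out(
  moves=[-1,0,0.003,0.007,0,0,0,-1,0,0.002,0.006,0,0,0,-1,0,0.001,0.005,0,0,0,-1,0,0.001,0.004,0,0,0,-1,0,0.001,0.004,0,0,0],
)

```text
clock: 14.78
tcp_pos: [0.5955, -0.053, 0.0694]
orientation: [-0.001, 0.996, -0.087, 0.0]
wrist_force: [0.3, -0.3, -0.1]
finger_gap: 0.0004
```

Call:
carry_out(
  moves=[-1,0,0,0.003,0,0,0,-1,0,0,0.003,0,0,0,-1,0,0,0.003,0,0,0,-1,0,0,0,0,0,0,-1,0,0,0,0,0,0],
)

```text
clock: 15.4
tcp_pos: [0.5956, -0.0526, 0.0622]
orientation: [-0.001, 0.996, -0.087, 0.001]
wrist_force: [-0.5, -0.0, 0.1]
finger_gap: -0.0002
```

```bash
python3 - <<'E'
from h import *
s,r=pose();print(dk(s["tcp_pos"]),s["wrist_force"])
b=env.read_camera("scene")[:,:,::-1];cv2.imwrite("pics/s6.png",crop(b,290,140,410,240,6))
E
```

```text
[ 0.0006167  -0.08442864  0.06218404] [-0.46273824 -0.01113523  0.13902426]
```

No force remains on the tool, so the latch has likely snapped shut. I'll lift away and look.

Call:
carry_out(
  moves=[-1,0,0,-0.02,0,0,0,-1,0,0,-0.04,0,0,0,-1,0,0,-0.05,0,0,0,-1,-0.03,0,-0.05,0,0,0,-1,-0.06,0,0,0,0,0],
)

```text
clock: 16.08
tcp_pos: [0.5082, -0.0379, 0.2241]
orientation: [-0.001, 0.996, -0.087, -0.0]
wrist_force: [-0.0, -0.2, 0.5]
finger_gap: -0.0001
```

Call:
carry_out(
  moves=[-1,-0.05,0,0,0,0,0,-1,-0.05,0,0,0,0,0,-1,-0.03,0,0,0,0,0,-1,0,0,0,0,0,0,-1,0,0,0,0,0,0],
)

```text
clock: 16.7
tcp_pos: [0.3742, -0.014, 0.2244]
orientation: [-0.001, 0.996, -0.087, 0.001]
wrist_force: [0.4, -0.2, 0.5]
finger_gap: -0.0
```

```bash
python3 - <<'E'
from h import *
s,r=pose();print(dk(s["tcp_pos"]),s["wrist_force"])
b=env.read_camera("scene")[:,:,::-1];t=env.read_camera("top")[:,:,::-1]
cv2.imwrite("pics/f.png",np.hstack([crop(b,290,150,370+20,250,4),crop(t,262,150,362,250,4)]))
C=cam("scene")
for f in(.2,.05,-.14):print(f,(proj(C,w([0,-.025-.086*np.cos(f),.054+.086*np.sin(f)]))-[290,150])*4)
T=cam("top");print("home block -y edge top",(proj(T,[w([-.03,0,.046]),w([.03,0,.046]),w([-.03,.096,.046])])-[262,150])*4)
E
```

```text
[-0.22413291 -0.08521228  0.22444503] [ 0.37621143 -0.24074488  0.51448871]
0.2 [[136.91133324 274.16592555]]
0.05 [[134.6124946  290.23748027]]
-0.14 [[135.01016957 308.054949  ]]
home block -y edge top [[208.99548324 172.64491256]
 [228.28173861  94.69923798]
 [ 80.65369585 142.94000363]]
```

View pics/f.png

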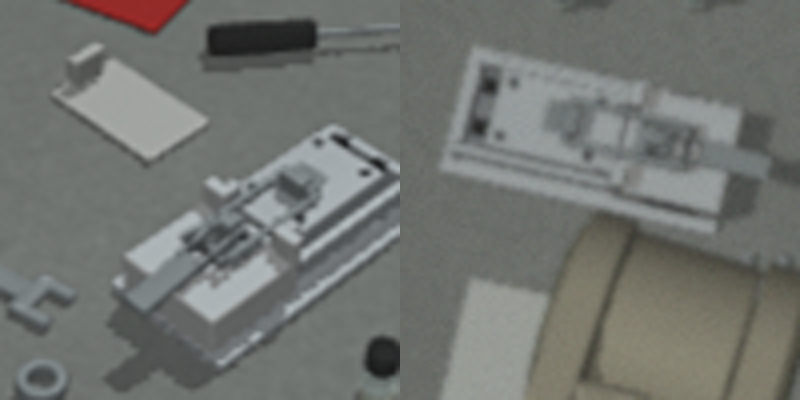

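In the left half, the handle is down with its tip at about (136,300), consistent with closed. The loop surrounds the keeper at (295,185), and the spacer lies clear. One enlarged crop should confirm the hook and that the block is home.

```bash
python3 - <<'E'
from h import *
b=env.read_camera("scene")[:,:,::-1];C=cam("scene")
cv2.imwrite("pics/g.png",crop(b,315,175,395,240,9))
P=lambda p:((proj(C,w(p))[0]-[315,175])*9).round(0)
print("home corner far -y top",P([.03,0,.055]),P([.03,.096,.046]),"catch",P([0,.04,.051]),"tip",P([0,-.11,.042]),P([0,-.111,.058]))
E
```

```text
home corner far -y top [435. 298.] [647. 167.] catch [448. 191.] tip [ 79. 468.] [ 78. 429.]
```

View pics/g.png

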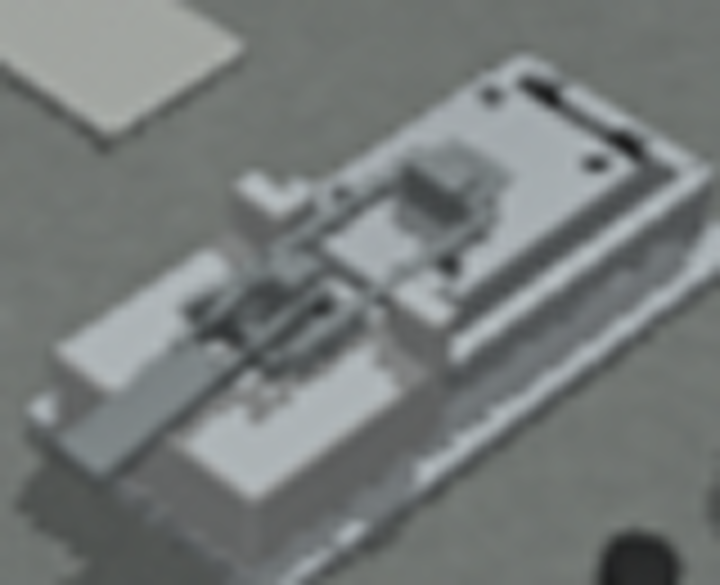

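The handle tip is at (80,455), against (79,468) expected for closed and (78,429) for the toggle point, so it is past the toggle. The bar is behind the keeper at (455,190), and the block's far corner matches the home position.

```bash
python3 -c "
from workcell import env
print(env.hand_in())"
```

```text
the job is handed in; nothing more can be done
None
```

The job is done and handed in at about 17 s on the robot's clock, with the limit at 58 s.

- **Spacer:** I drew it straight out by its tab and left it lying flat on the bench, about 70 mm clear of the bed. Forces during the draw stayed below about 5 N, and the block settled on the bed.
- **Latch:** I tipped the loop over from behind with shut fingers, and it dropped beyond the keeper. I then swung the handle over and down until it snapped shut, with no force left on the tool.

**Last checks:** After the arm had withdrawn, the pictures showed the handle past its toggle point, the loop bar behind the keeper and the block at its home position against the stop wall. The handle read about 13 enlarged pixels above the predicted closed position. That is about 1.5 camera pixels, close to what the camera calibration allows. The pictures can't show a gap of less than about 2 mm between block and wall. I saw no bystander moved, and no check failed.

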